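# Start the bench grinder at its guarded starter

### The arm

A 7-joint arm with a two-finger parallel gripper is mounted at the origin on the work surface. World frame = base frame: x ahead of the robot, y to its left, z up, the work surface at z = 0. Lengths are in mm, angles in rad, forces in N, time in s.
With the tool pointing down it reaches from about 425 to 800 mm from the base axis. Payload 8.3 kg.
Tool frame: the origin (TCP) lies at the very end of the fingers, on their centre line; the grasp point (between the pads) lies 19 mm behind it (pinch_z is the z of the grasp point in the tool frame, in mm); z points along the fingers, x is the direction in which the jaws open and shut, and the axes are right-handed (so a half turn about z gives the same grasp; the last joint's range is limited). The gripper opens to 85 mm and grips with 20 to 120 N. Pads are 22 mm wide; open, the fingers measure 114 mm over their backs; the gripper's body (76 mm by 85 mm) begins 54 mm behind the grasp point. The pads swing forward as they close: fully open they stand 13 mm farther back than shut.
Start: joints at [-1.31, 0.383, 0.016, 1.37, -0.006, 1.388, -0.046], TCP at [198.805, 592.52, 231.279] pointing down, gripper open.
Joint ranges: [-2.95, 2.95], [-0.25, 2.06], [-1.52, 1.56], [0.18, 2.33], [-1.44, 4.58], [0.02, 2.06], [-3.01, 3.01]. Speed limits (rad/s): [2.39, 2.39, 3.01, 3.01, 3.14, 3.14, 3.14].

### API

Orientations are given as a unit quaternion [x, y, z, w].
In Python, from workcell import * gives the robot as it stands.
- The arm moves only by the tool jog_arm, never from a script. Its argument "motion" is a list of rows, each an object with "dp": the shift along the tool's x, y, z in mm, a list of three; "angular": the turn, a rotation vector about the tool's x, y, z in degrees, a list of three; "jaw": the finger opening in mm, from 0 to 85.4. A call has 1 to 5 rows; each row shifts and turns the commanded pose from where the row before left it, along the tool's axes as they then stand; what a row does not reach is not made up. A row lasts 1/8 s, in which the tool goes at most 62.5 mm and 10.7 degrees, less where a joint would pass 70% of its speed; a pose out of reach is approached as far as the arm can. A call with a gripper value outside its range is refused whole. The fingers move at their own pace and stop on an object; "grip_force" is the grip in N (left out, the last holds). Time passes only in rows, so rows that do not move let the fingers close. It gives the time, the measured TCP pose, the force and the opening at its end, in the units of the state.
- state(): the state, without advancing time (a new reading comes with each control period).
- grab_frame(name): name is "side" or "top"; returns the picture (384x512x3 uint8, red, green, blue); there is no depth.
- get_calibration(name): a dict with "fx", "fy", "cx", "cy" (pixels), "dist" ([k1, k2, p1, p2, k3] as OpenCV has them; the pictures are not rectified), "eye" and "orientation" of the camera in the world. Camera axes: x right, y up, looking along -z (the intrinsics and any distortion apply to the point x, -y, -z); pixel columns grow to the right and rows downward; lengths in mm; the calibration is good to about 2 mm. A picture is of the moment at which its call begins. get_calibration takes no time and is no camera call.
- hand_in(): hands the job in, once; it reports no verdict.
The state is a dict: "time": time; "joints": joint angles; "joint_vel": joint speeds; "effort": joint torques, N m; "tcp_pos": TCP position; "tcp_rot": TCP orientation; "ft_force": force on the tool from outside, world axes, zero at the start; "wrist_torque": the same for the moment, N m; "gripper_width": finger opening in mm.
Only numpy, scipy, OpenCV 4.12 (cv2) and the standard library are available. Lean on these libraries where they do the work, as an engineer would, in place of code of your own. Each camera call takes 0.05 s, during which the arm holds its last target. There are 200 camera calls.

### The job

Start the bench grinder at its motor starter, the box with the red guard: with the back of a finger lift the hinged guard and keep it up, push the toggle underneath over to on (towards the guard's hinge), then draw the finger out and let the guard drop shut again. It is fingertip work with nothing to grip; leave the yellow-guarded starter as it is and do not disturb the things lying about on the bench.

Things in the scene. Friction and masses are not known exactly. Their poses are not given: they have to be found in the camera images.
- red_box: the grinder's starter, screwed to the bench: grey cast box 110 mm long (its x) by 92 wide (y), flat face 64 mm above the bench, mounting lugs out to 66 mm either side, conduit at the far end, pilot lamp (13 mm high) on the face at x = 32 mm. Origin: centre of its underside. x points from its front (robot side, where the guard's lip is) to its far end, z up; symmetric about y = 0
- red_lip (a point): middle of the free edge of the red guard's lip (moves with the guard). Shut, it overhangs the box's front by 8 mm, at x = -63 mm of the box. The lip is 56 mm wide, 8 mm long, 3 mm thick, its underside 15 mm above the box's face: a fingertip goes under it from the front, with open air below down to the bench, and lifts it on its back when tilted forward about 30 degrees
- red_hinge (a point): middle of the red guard's hinge axis, which runs along the box's y, at x = -13 mm and 72 mm above the bench. The guard is a red sheet-metal hood, 66 mm wide outside, 61 inside between its two side cheeks, 50 mm from hinge to lip's edge; shut, its top stands 30 mm above the box's face, its front drops steeply to the lip
- red_guard (a joint): opening of the red guard: 0 shut, up to 1.45 rad (lip up and over to the far side). Its weight (about 65 g) and a weak spring always close it: about 0.5 N at the lip lifts it, and it drops as soon as nothing holds it. It must rest on the finger while the toggle is worked (at 0.3 to 0.6 rad with a finger tilted 30 degrees; its lip then lies on the back of the finger, 15 to 30 mm from the tip)
- red_tip (a point): tip of the red starter's toggle, under the guard: a steel bat handle 26 mm long from its pivot, 11 mm thick near the tip, which is 23 mm above the box's face when off or on. The pivot lies at x = -37 mm of the box, 62 mm above the bench; a flat nut round it, 20 mm across, stands 3 mm above the face
- red_toggle (a joint): angle of the red starter's toggle: 0 off, leaning 0.30 rad to the front (robot side, towards the lip); 0.60 on, leaning as much to the far side, towards the guard's hinge. It snaps over its middle (0.30) and stays at either end; about 2 N near the tip moves it
- yellow_box: the dust extractor's starter, equal to the red one in all but the yellow guard; same origin and axes. To be left alone
- yellow_guard (a joint): opening angle of the yellow guard, 0 shut: to stay shut
- yellow_toggle (a joint): toggle of the yellow starter, 0 off: to stay off
- gear: steel spur gear lying flat, 68 mm across, 25 mm high with its hub, loose; origin under its centre
- spanner: steel spanner lying flat, 160 mm long along its x, loose; origin under its middle
- spray_can: spray can standing upright, 52 mm across, 150 mm high, loose; origin under its centre
- oil_bottle: black oil bottle standing upright, 66 mm across, 170 mm high, loose; origin under its centre
Things that resemble listed ones, but are neither listed nor needed, are in the scene too. Leave any orange look-alike of the red_box alone.

How it is judged:
By the outcome, as a careful person would: the job done as asked, in the order asked, and still so for the second after the job is handed in, with the robot touching nothing.
It also fails if it takes over 38 s, if anything falls off the work surface, if the arm or the gripper's body presses on something with over 40 N, if the wrist force passes 120 N, or if a joint passes its speed limit or range.

## Working session

There is one attempt and no reset: what is moved stays moved. The work goes in short steps, Python scripts to look and compute and a tool call to move; the robot and the scene stay as the last step left them, time stands still between calls to the robot, and variables do not carry over. Pictures are saved under pics/ and viewed, about 8 in all and at most 12, crops included, and the job is handed in when it is done.

Besides the shell and the picture viewer there is one more tool, called after "Emit:" by a JSON object that holds its "op" and its "data", one argument or row to a line. jog_arm: Moves the arm, as the interface text tells. Its arguments: {"type":"object","properties":{"motion":{"type":"array"},"grip_force":{"type":"number"}},"required":["motion"]}

```bash
mkdir -p pics
cat > h.py <<'E'
from workcell import *
import numpy as np, cv2
from scipy.spatial.transform import Rotation as R
def cal(n):
    c=get_calibration(n); K=np.array([[c['fx'],0,c['cx']],[0,c['fy'],c['cy']],[0,0,1.]])
    return K,np.array(c['dist'],float),np.array(c['eye'],float),R.from_quat(c['orientation'])
def ray(n,uv):
    K,d,e,r=cal(n); p=cv2.undistortPoints(np.array([[uv]],float),K,d)[0,0]
    return e,r.apply([p[0],-p[1],-1])
def onplane(n,uv,z):
    e,v=ray(n,uv); return e+v*(z-e[2])/v[2]
def proj(n,P):
    K,d,e,r=cal(n); q=r.inv().apply(np.atleast_2d(P)-e)*[1,-1,-1]
    return cv2.projectPoints(q,np.zeros(3),np.zeros(3),K,d)[0][:,0]
def tri(u1,u2,n1='side',n2='top'):
    e1,v1=ray(n1,u1);e2,v2=ray(n2,u2)
    s=np.linalg.lstsq(np.c_[v1,-v2],e2-e1,rcond=None)[0]
    a=e1+s[0]*v1;b=e2+s[1]*v2; return (a+b)/2,np.linalg.norm(a-b)
def snap(n,name,box=None,s=1):
    im=grab_frame(n); cv2.imwrite(f'pics/{name}_raw.png',im[...,::-1])
    if box: im=im[box[1]:box[3],box[0]:box[2]]
    cv2.imwrite(f'pics/{name}.png',cv2.resize(im,None,fx=s,fy=s,interpolation=cv2.INTER_CUBIC)[...,::-1])
E
python3 - <<'E'
from h import *
snap('side','s0',s=1.5);snap('top','t0',s=1.5)
for n in('side','top'):
    c=get_calibration(n);print(c, R.from_quat(c['orientation']).as_matrix().round(2).tolist())
print(state())
E
```

```text
{'fx': 348.51813046442777, 'fy': 348.51813046442777, 'cx': 257.49338677976124, 'cy': 192.16149500436717, 'dist': array([-0.06974011,  0.        ,  0.        ,  0.        ,  0.        ]), 'eye': array([  66.91936667, -591.62602687,  661.76777763]), 'orientation': array([ 0.41889797, -0.14561401, -0.28646009,  0.84927126])} [[0.79, 0.36, -0.49], [-0.61, 0.48, -0.63], [0.01, 0.79, 0.61]]
{'fx': 363.3544744319049, 'fy': 363.3544744319049, 'cx': 260.4749842772032, 'cy': 190.6049252539225, 'dist': array([-0.05169161,  0.        ,  0.        ,  0.        ,  0.        ]), 'eye': array([ 461.83614738,  -15.19219534, 1003.07625714]), 'orientation': array([-0.04011002,  0.03703058,  0.71384861, -0.69816909])} [[-0.02, 0.99, -0.11], [-1.0, -0.02, -0.0], [-0.01, 0.11, 0.99]]
{'time': 0.1, 'joints': array([-1.30989589,  0.38418387,  0.01636049,  1.37105045, -0.00629684,
        1.38821511, -0.04648283]), 'joint_vel': array([ 1.40055024e-03, -2.06063025e-03, -6.43240875e-04, -1.91813228e-03,
       -1.57619563e-05, -2.86234850e-04,  1.65128622e-03]), 'effort': array([ 2.55291074e-03, -6.29128790e+01,  8.47101957e-01, -3.72755206e+01,
        1.67188025e-02,  1.04378199e-02,  3.40651752e-05]), 'tcp_pos': array([198.66813928, 592.09783495, 230.3595636 ]), 'tcp_rot': array([ 8.11813093e-01,  5.83916677e-01, -7.26201185e-04,  5.38127873e-04]), 'ft_force': array([-0.32891774, -0.10876515, -0.51537523]), 'wrist_torque': array([0.00067968, 0.02756726, 0.03004149]), 'gripper_width': 85.16998055571526}
```

View pics/s0.png

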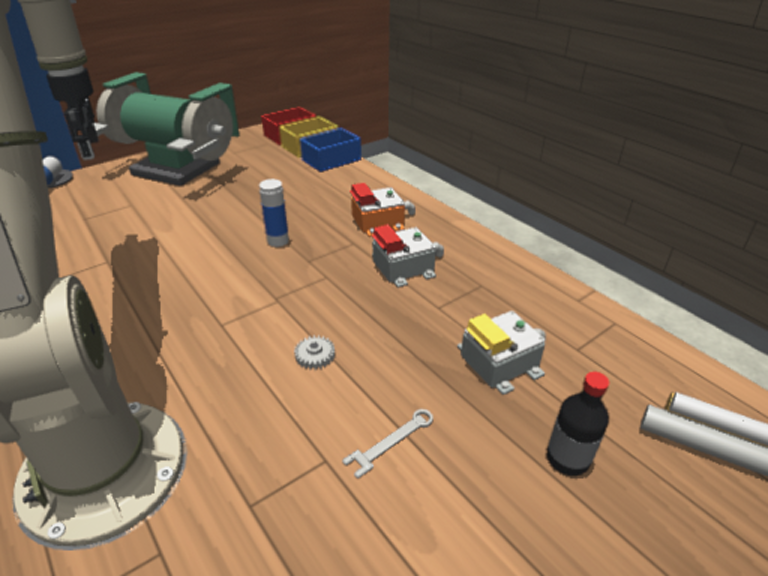

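View pics/t0.png

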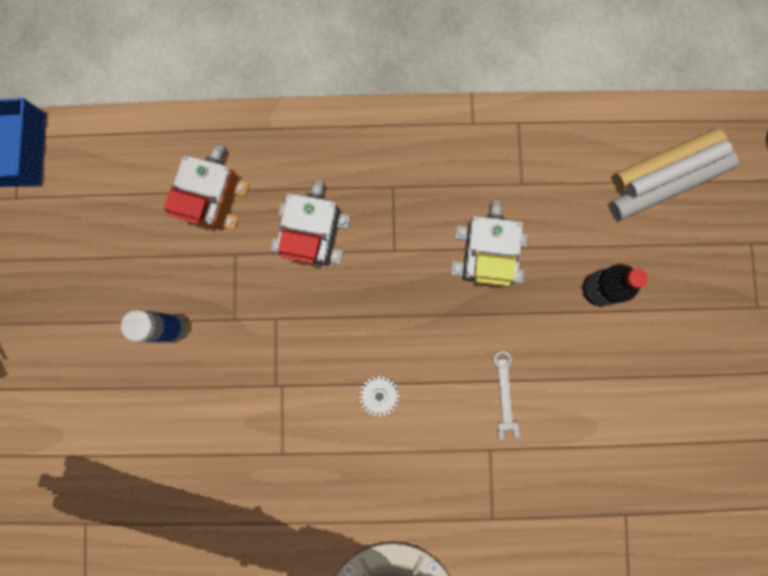

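The side view shows the grey starter with the red guard at about (403,250), the orange look-alike behind it at (380,205) and the yellow one at (503,350). In the top view the red guard is at (300,247), with its lamp at (309,209).

Run:
```python
from h import *
im=cv2.imread('pics/t0_raw.png'); box=(165,105,245,190)
cv2.imwrite('pics/t0c.png',cv2.resize(im[box[1]:box[3],box[0]:box[2]],None,fx=7,fy=7,interpolation=cv2.INTER_CUBIC))
h=cv2.cvtColor(im,cv2.COLOR_BGR2HSV)
red=cv2.inRange(h,(0,160,90),(8,255,255))|cv2.inRange(h,(172,160,90),(180,255,255))
wh=cv2.inRange(h,(0,0,170),(180,40,255))
gr=cv2.inRange(h,(40,60,30),(90,255,255))
for nm,m,zs in(('red',red,94),('white',wh,64),('green',gr,77)):
    k=np.zeros_like(m);k[box[1]:box[3],box[0]:box[2]]=m[box[1]:box[3],box[0]:box[2]]
    cs,_=cv2.findContours(k,cv2.RETR_EXTERNAL,cv2.CHAIN_APPROX_NONE)
    for c in sorted(cs,key=cv2.contourArea)[-2:]:
        if cv2.contourArea(c)<4: continue
        (u,v),s,a=cv2.minAreaRect(c); b=cv2.boxPoints(((u,v),s,a))
        print(nm,(u,v),s,a,onplane('top',(u,v),zs).round(1)); print([onplane('top',q,zs).round(0)[:2].tolist() for q in b])
```

```text
red (199.07693481445312, 164.1154022216797) (24.514516830444336, 18.631032943725586) 11.309932708740234 [632.8 142.4  94. ]
[[616.0, 178.0], [663.0, 168.0], [649.0, 107.0], [603.0, 117.0]]
white (215.00001525878906, 166.50003051757812) (3.4785053730010986, 11.700428009033203) 18.434947967529297 [631.1 105.7  64. ]
[[618.0, 115.0], [647.0, 105.0], [644.0, 96.0], [615.0, 106.0]]
white (204.05882263183594, 142.2647247314453) (34.68259048461914, 23.768491744995117) 14.03624439239502 [696.8 134.2  64. ]
[[678.0, 187.0], [741.0, 171.0], [715.0, 82.0], [654.0, 98.0]]
```

View pics/t0c.png

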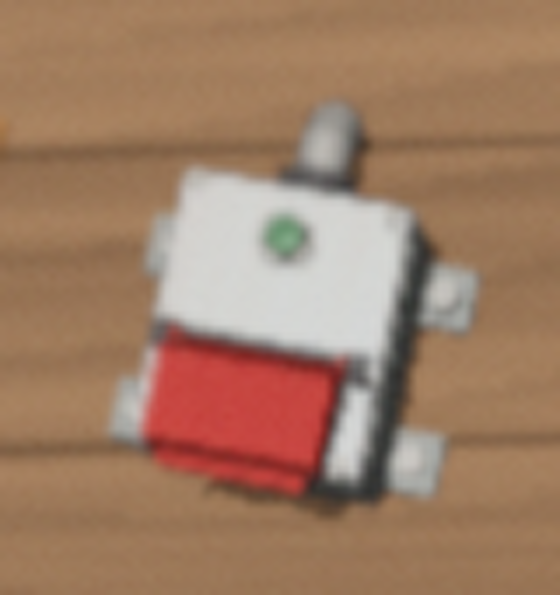

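Crop: far face corners at about (190,168) and (412,205), lamp (285,237), lip edge from (157,462) to (303,491) in crop pixels. I'll fit the box pose to these.

Run:
```python
from h import *
pts=[((190,168),64,(55,46)),((412,205),64,(55,-46)),((285,237),77,(32,0)),((156,463),79,(-63,28)),((303,491),79,(-63,-28)),((375,492),64,(-55,-46))]
W=np.array([onplane('top',((c[0]+.5)/7-.5+165,(c[1]+.5)/7-.5+105),z)[:2] for c,z,_ in pts]); L=np.array([p[2] for p in pts],float)
print(W.round(1).tolist())
a,b=L-L.mean(0),W-W.mean(0); th=np.arctan2((a[:,0]*b[:,1]-a[:,1]*b[:,0]).sum(),(a*b).sum())
M=np.array([[np.cos(th),-np.sin(th)],[np.sin(th),np.cos(th)]]); t=W.mean(0)-M@L.mean(0)
print('yaw',np.degrees(th),'origin',t); print((W-(L@M.T+t)).round(1).tolist())
np.savez('box.npz',M=M,t=t,th=th)
# side view check overlay
im=cv2.imread('pics/s0_raw.png')
P=[(55,46,64),(55,-46,64),(-55,-46,64),(-55,46,64),(32,0,77),(-63,28,80),(-63,-28,80)]
PW=[np.r_[M@np.array(p[:2])+t,p[2]] for p in P]
x0,y0=225,125
cr=cv2.resize(im[y0:y0+80,x0:x0+90],None,fx=7,fy=7,interpolation=cv2.INTER_CUBIC)
for q in proj('side',np.array(PW)):
    cv2.circle(cr,tuple(int(v) for v in (q-[x0,y0]+.5)*7),4,(255,0,255),1)
cv2.imwrite('pics/s0c.png',cr)
```

```text
[[735.0, 167.1], [718.3, 82.7], [703.7, 128.9], [619.1, 176.7], [607.4, 122.3], [608.7, 97.6]]
yaw -11.533180584965615 origin [673.2642613  135.42645241]
[[-1.4, -2.4], [0.4, 3.3], [-0.9, -0.1], [2.0, 1.2], [1.4, 1.7], [-1.5, -3.8]]
```

View pics/s0c.png

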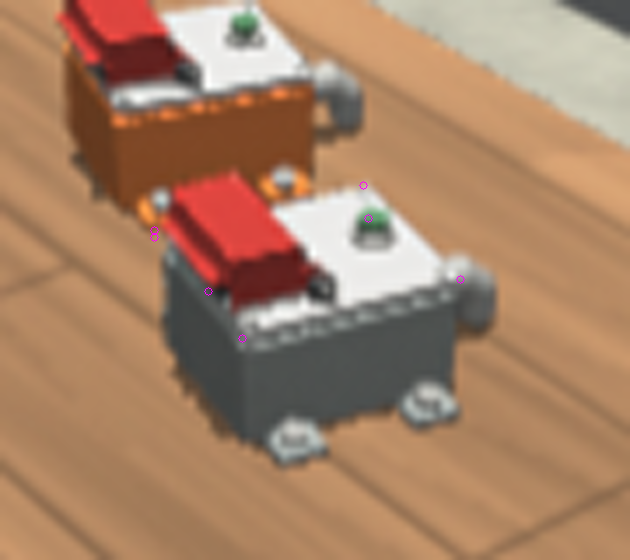

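```bash
cat >> h.py <<'E'
_b=np.load('box.npz') if __import__('os').path.exists('box.npz') else None
def plan(u,v,z,pitch=30):
    """finger far corner T (11 mm to +y of TCP) to box (u,v,z); print state in box frame and dp needed"""
    M,t,th=_b['M'],_b['t'],float(_b['th']); s=state()
    Rc=R.from_quat(s['tcp_rot']).as_matrix(); p=np.array(s['tcp_pos'])
    T=p+11*Rc[:,1]; w=np.r_[M@np.array([u,v])+t,z]
    lf=M.T@np.array(s['ft_force'])[:2]
    ex=np.r_[M@[0,1],0]; g=np.radians(pitch); uu=np.r_[M@[1,0],0]
    Rd=np.c_[ex,uu*np.cos(g)+[0,0,np.sin(g)],uu*np.sin(g)-[0,0,np.cos(g)]]
    print('t',round(s['time'],2),'T box',(M.T@(T[:2]-t)).round(1),T[2].round(1),'F box',lf.round(1),round(s['ft_force'][2],1),'w',round(s['gripper_width'],1))
    print('joints',np.round(s['joints'],2),'rotvec to goal deg (tool)',np.degrees(R.from_matrix(Rc.T@Rd).as_rotvec()).round(1))
    print('dp',(Rc.T@(w-T)).round(1),'| in goal axes',(Rd.T@(w-(p+11*Rd[:,1]))).round(1))
E
python3 - <<'E'
from h import *
plan(-115,0,210,0)
f=lambda c,o,k:((c[0]+.5)/k-.5+o[0],(c[1]+.5)/k-.5+o[1])
T=lambda s,t:tri(f(s,(225,125),7),f(t,(165,105),7))
M,t=_b['M'],_b['t']
for n,s,tt in(('lamp',(373,222),(285,237)),('lipR',(222,300),(303,491)),('lipL',(165,222),(156,463)),('farR',(455,285),(412,205)),('farL',(365,187),(190,168))):
    p,g=T(s,tt);print(n,p.round(1),round(g,1),'box',(M.T@(p[:2]-t)).round(1))
print('can top',onplane('top',(140/1.5,326/1.5),150))
E
```

```text
t 0.1 T box [-545.4  351.2] 230.4 F box [-0.3 -0.2] -0.5 w 85.2
joints [-1.31  0.38  0.02  1.37 -0.01  1.39 -0.05] rotvec to goal deg (tool) [-0.   0.1 -7. ]
dp [-296.   470.1   20.9] | in goal axes [-352.6  430.3   20.4]Traceback (most recent call last):
  File "<stdin>", line 5, in <module>
NameError: name '_b' is not defined
```

Run:
```python
from h import *
import h
f=lambda c,o,k:((c[0]+.5)/k-.5+o[0],(c[1]+.5)/k-.5+o[1])
T=lambda s,t:tri(f(s,(225,125),7),f(t,(165,105),7))
M,t=h._b['M'],h._b['t']
for n,s,tt in(('lamp',(373,222),(285,237)),('lipR',(222,300),(303,491)),('lipL',(165,222),(156,463)),('farR',(455,285),(412,205)),('farL',(365,187),(190,168))):
    p,g=T(s,tt);print(n,p.round(1),round(g,1),'box',(M.T@(p[:2]-t)).round(1))
c=onplane('top',(140/1.5,326/1.5),150);print('can top',c,M.T@(c[:2]-t))
```

```text
lamp [705.5 128.5  74.6] 2.7 box [32.9 -0.4]
lipR [610.8 121.5  72.7] 6.1 box [-58.4 -26.1]
lipL [620.  174.6  83.4] 4.1 box [-60.   27.7]
farR [719.5  83.5  58.3] 0.9 box [ 55.7 -41.6]
farL [734.9 166.9  64.7] 0.4 box [54.1 43.1]
can top [500.42157785 385.95161592 150.        ] [-219.44167656  210.90946247]
```

Emit:
{"op": "jog_arm", "data": {
  "motion": [
    {"dp": [-25,30,0],"angular": [0,0,-7],"jaw": 0},
    {"dp": [-40,45,0],"angular": [0,0,0],"jaw": 0},
    {"dp": [-40,45,0],"angular": [0,0,0],"jaw": 0},
    {"dp": [-40,45,0],"angular": [0,0,0],"jaw": 0},
    {"dp": [-40,45,0],"angular": [0,0,0],"jaw": 0}
  ]
}}

```text
time: 0.72
tcp_pos: [364.4, 364.5, 231.0]
tcp_rot: [0.775, 0.632, -0.0, -0.0]
ft_force: [1.0, 0.6, -0.4]
gripper_width: -0.1
```

```bash
python3 -c "
from h import *
plan(-115,0,210,0);plan(-115,0,170,30)"
```

```text
t 0.72 T box [-337.4  162.7] 231.0 F box [0.8 0.7] -0.4 w -0.1
joints [-0.97  0.14  0.14  1.67 -0.02  1.32  0.54] rotvec to goal deg (tool) [-0.  0. -0.]
dp [-162.7  222.5   21. ] | in goal axes [-162.7  222.4   21. ]
t 0.72 T box [-337.4  162.7] 231.0 F box [0.8 0.7] -0.4 w -0.1
joints [-0.97  0.14  0.14  1.67 -0.02  1.32  0.54] rotvec to goal deg (tool) [-30.   0.  -0.]
dp [-162.6  222.5   61. ] | in goal axes [-162.7  160.6  169.6]
```

Emit:
{"op": "jog_arm", "data": {
  "motion": [
    {"dp": [-40,50,0],"angular": [0,0,0],"jaw": 0},
    {"dp": [-40,55,0],"angular": [0,0,0],"jaw": 0},
    {"dp": [-40,55,0],"angular": [0,0,0],"jaw": 0},
    {"dp": [-43,50,0],"angular": [-10,0,0],"jaw": 0},
    {"dp": [0,0,0],"angular": [-10,0,0],"jaw": 0}
  ]
}}

```text
time: 1.35
tcp_pos: [529.8, 170.6, 231.5]
tcp_rot: [0.766, 0.619, 0.111, 0.138]
ft_force: [-0.9, 0.5, -0.4]
gripper_width: 0.0
```

Emit:
{"op": "jog_arm", "data": {
  "motion": [
    {"dp": [0,0,0],"angular": [-10,0,0],"jaw": 0},
    {"dp": [0,0,0],"angular": [0,0,0],"jaw": 0}
  ]
}}

```text
time: 1.6
tcp_pos: [522.7, 177.0, 228.4]
tcp_rot: [0.747, 0.613, 0.162, 0.2]
ft_force: [0.1, -0.4, 0.4]
gripper_width: 0.2
```

```bash
python3 -c "
from h import *
plan(-95,0,100,30);snap('side','s1',(190,50,320,190),5)
snap('top','t1',(150,90,250,230),4)
a=cv2.imread('pics/s1.png');b=cv2.imread('pics/t1.png');b=cv2.resize(b,(400,560));a=cv2.resize(a,(400,560*400//400)) if 0 else cv2.resize(a,(390,420))
c=np.zeros((560,800,3),np.uint8);c[:420,:390]=a;c[:,400:]=b;cv2.imwrite('pics/m1.png',c)"
```

```text
t 1.6 T box [-146.3   10.7] 233.9 F box [ 0.1 -0.4] 0.4 w 0.2
joints [-0.86 -0.06  0.23  2.    0.51  0.9   0.48] rotvec to goal deg (tool) [-0.1  0.1  0.3]
dp [-10.4 -22.2 141.7] | in goal axes [-10.6 -22.5 141.6]
```

View pics/m1.png

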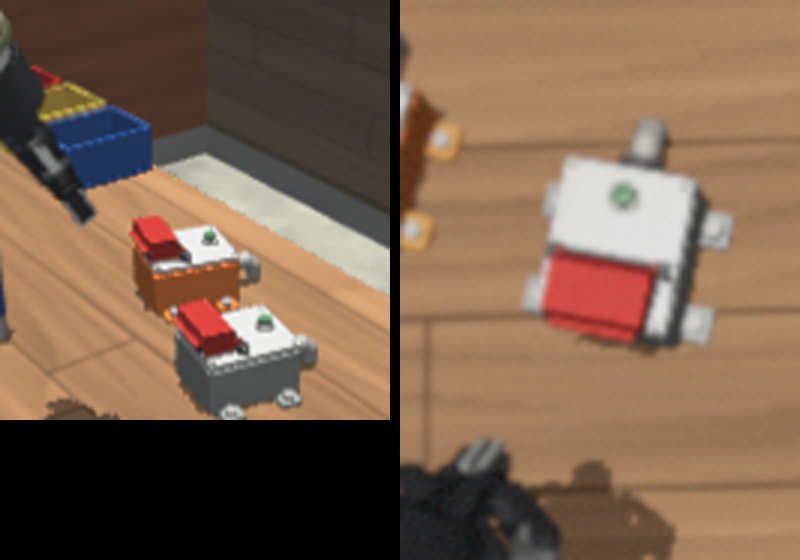

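The tilted closed finger stands up-front of the red starter, aligned with it (finger at about (85,205) in the left view, (485,455) in the right). Descending to the front of the lip.

```bash
python3 -c "
from h import *
plan(-92,0,72,30)"
```

```text
t 1.7 T box [-143.2   11.3] 236.9 F box [ 0.7 -0. ] -0.1 w -0.2
joints [-0.86 -0.06  0.23  1.99  0.51  0.9   0.48] rotvec to goal deg (tool) [-0.1 -0.   0. ]
dp [-11.3 -37.8 168.5] | in goal axes [-11.3 -38.1 168.4]
```

Emit:
{"op": "jog_arm", "data": {
  "motion": [
    {"dp": [-3,-10,40],"angular": [0,0,0],"jaw": 0},
    {"dp": [-3,-10,40],"angular": [0,0,0],"jaw": 0},
    {"dp": [-3,-10,45],"angular": [0,0,0],"jaw": 0},
    {"dp": [-2,-8,43],"angular": [0,0,0],"jaw": 0},
    {"dp": [0,0,0],"angular": [0,0,0],"jaw": 0}
  ]
}}

```text
time: 2.33
tcp_pos: [574.5, 153.0, 64.2]
tcp_rot: [0.749, 0.61, 0.16, 0.201]
ft_force: [0.7, -0.3, 0.3]
gripper_width: -0.3
```

```bash
python3 -c "
from h import *
snap('side','s2',(215,105,305,185),7)
plan(-70,0,72,30);print(proj('side',[state()['tcp_pos']]), proj('top',[state()['tcp_pos']]))"
```

```text
t 2.38 T box [-90.4  -1.1] 72.0 F box [0.6 0. ] 0.0 w 0.1
joints [-0.79  0.24  0.31  2.1   0.6   0.48  0.36] rotvec to goal deg (tool) [-0.1  0.2 -0.1]
dp [ 1.2 17.7 10.2] | in goal axes [ 1.1 17.7 10.2]
[[239.67150727 168.30712118]] [[196.37985917 187.9982256 ]]
```

View pics/s2.png

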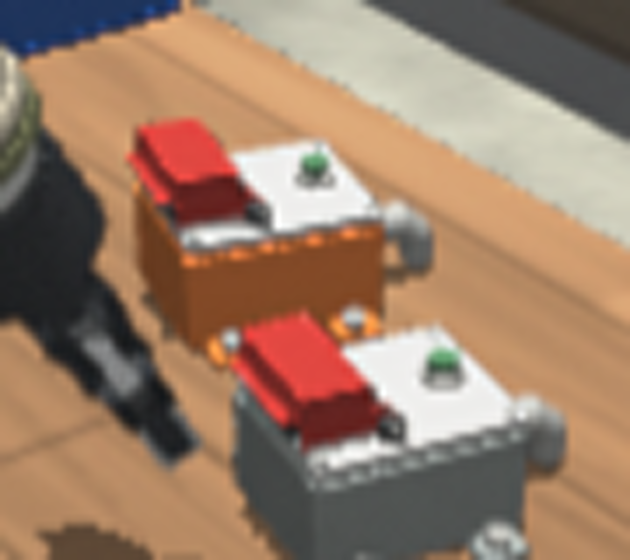

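The tip (185,455) is in front of the box, level with just below the lip (240,365–300,435), as planned. Moving in.

Emit:
{"op": "jog_arm", "data": {
  "motion": [
    {"dp": [1,17,10],"angular": [0,0,0],"jaw": 0},
    {"dp": [0,3.5,2],"angular": [0,0,0],"jaw": 0},
    {"dp": [0,0,0],"angular": [0,0,0],"jaw": 0}
  ]
}}

```text
time: 2.75
tcp_pos: [598.3, 152.3, 68.3]
tcp_rot: [0.748, 0.61, 0.165, 0.201]
ft_force: [0.3, 0.8, -0.4]
gripper_width: -0.4
```

```bash
python3 -c "
from h import *
plan(-58,0,74,30)"
```

```text
t 2.75 T box [-67.4   1.5] 73.8 F box [0.1 0.9] -0.4 w -0.4
joints [-0.75  0.27  0.3   2.06  0.56  0.47  0.43] rotvec to goal deg (tool) [ 0.1 -0.1 -0.1]
dp [-1.5  8.2  4.5] | in goal axes [-1.5  8.2  4.5]
```

Emit:
{"op": "jog_arm", "data": {
  "motion": [
    {"dp": [0,3.5,2],"angular": [0,0,0],"jaw": 0},
    {"dp": [0,0,0],"angular": [0,0,0],"jaw": 0}
  ]
}}

```text
time: 3.0
tcp_pos: [601.5, 151.3, 67.0]
tcp_rot: [0.748, 0.611, 0.164, 0.2]
ft_force: [0.0, 0.2, 0.9]
gripper_width: 0.2
```

Emit:
{"op": "jog_arm", "data": {
  "motion": [
    {"dp": [0,3.5,2],"angular": [0,0,0],"jaw": 0},
    {"dp": [0,0,0],"angular": [0,0,0],"jaw": 0}
  ]
}}

```text
time: 3.25
tcp_pos: [605.7, 150.3, 66.7]
tcp_rot: [0.748, 0.611, 0.164, 0.201]
ft_force: [-0.2, -0.1, -0.3]
gripper_width: -0.1
```

```bash
python3 -c "
from h import *
plan(-54,0,80,30)"
```

```text
t 3.25 T box [-59.7   1. ] 72.2 F box [-0.1 -0.1] -0.3 w -0.1
joints [-0.73  0.29  0.29  2.04  0.55  0.46  0.45] rotvec to goal deg (tool) [ 0.  0. -0.]
dp [-1.   8.8 -3.9] | in goal axes [-1.   8.8 -3.9]
```

Emit:
{"op": "jog_arm", "data": {
  "motion": [
    {"dp": [-1,4.5,0.5],"angular": [0,0,0],"jaw": 0},
    {"dp": [0,0,0],"angular": [0,0,0],"jaw": 0},
    {"dp": [0,2,-3],"angular": [0,0,0],"jaw": 0},
    {"dp": [0,2,-3],"angular": [0,0,0],"jaw": 0},
    {"dp": [0,0,0],"angular": [0,0,0],"jaw": 0}
  ]
}}

```text
time: 3.88
tcp_pos: [610.3, 148.3, 76.4]
tcp_rot: [0.748, 0.611, 0.164, 0.201]
ft_force: [-1.0, 0.9, 0.5]
gripper_width: 0.3
```

```bash
python3 -c "
from h import *
snap('side','s3',(215,105,305,185),7)
plan(-38,0,82,30)"
```

```text
t 3.92 T box [-54.9   0.1] 81.7 F box [-0.8  0.6] -0.3 w -0.4
joints [-0.72  0.28  0.28  2.03  0.53  0.48  0.48] rotvec to goal deg (tool) [ 0. -0. -0.]
dp [-0.1 14.8  8.2] | in goal axes [-0.1 14.8  8.2]
```

View pics/s3.png

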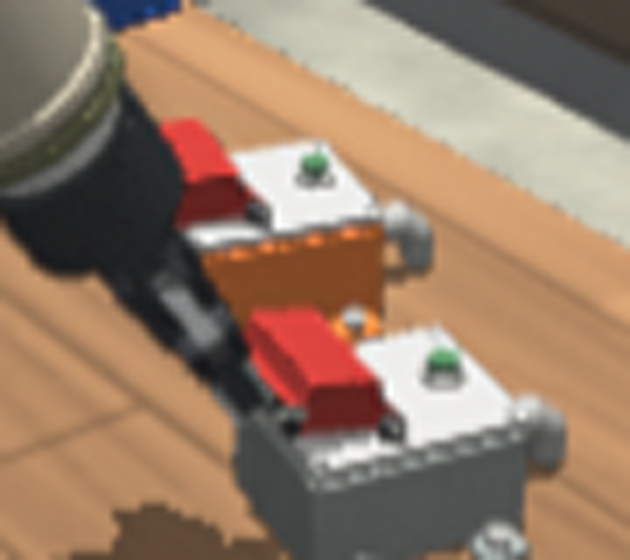

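The guard has risen on the finger: its front edge is now at (250,335)–(300,425), and the finger passes under the lip. Now pushing the toggle.

Emit:
{"op": "jog_arm", "data": {
  "motion": [
    {"dp": [0,3.5,2],"angular": [0,0,0],"jaw": 0},
    {"dp": [0,0,0],"angular": [0,0,0],"jaw": 0}
  ]
}}

```text
time: 4.18
tcp_pos: [614.1, 147.4, 75.7]
tcp_rot: [0.748, 0.611, 0.164, 0.201]
ft_force: [0.0, 0.4, -0.8]
gripper_width: -0.1
```

Emit:
{"op": "jog_arm", "data": {
  "motion": [
    {"dp": [0,3.5,2],"angular": [0,0,0],"jaw": 0},
    {"dp": [0,0,0],"angular": [0,0,0],"jaw": 0}
  ]
}}

```text
time: 4.42
tcp_pos: [618.1, 146.6, 75.8]
tcp_rot: [0.748, 0.611, 0.164, 0.201]
ft_force: [-0.0, 0.2, 0.1]
gripper_width: 0.0
```

Emit:
{"op": "jog_arm", "data": {
  "motion": [
    {"dp": [0,3.5,2],"angular": [0,0,0],"jaw": 0},
    {"dp": [0,0,0],"angular": [0,0,0],"jaw": 0}
  ]
}}

```text
time: 4.68
tcp_pos: [621.8, 146.0, 75.8]
tcp_rot: [0.748, 0.611, 0.164, 0.2]
ft_force: [-1.2, 0.6, -0.2]
gripper_width: -0.0
```

```bash
python3 -c "
from h import *
snap('side','s4',(215,105,305,185),7)
plan(-38,0,82,30)"
```

```text
t 4.72 T box [-43.1   0.1] 81.3 F box [-1.4  0.1] -0.4 w -0.1
joints [-0.7   0.3   0.28  2.    0.51  0.48  0.51] rotvec to goal deg (tool) [ 0.  0. -0.]
dp [-0.1  4.7  1.9] | in goal axes [-0.1  4.7  1.9]
```

View pics/s4.png

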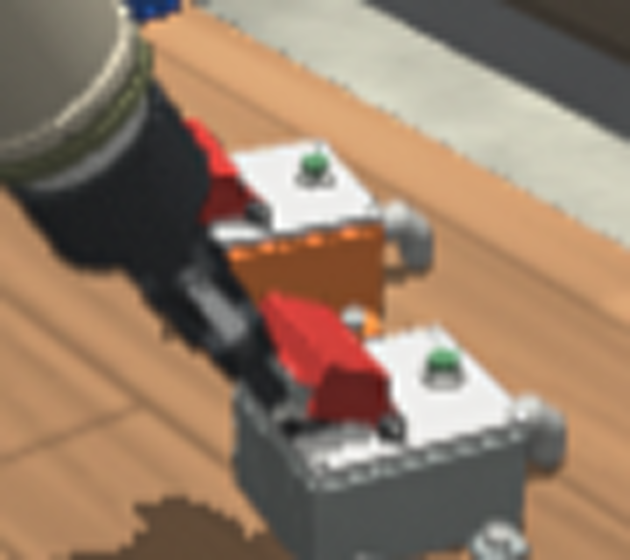

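The guard is well up on the finger (front edge about (270,320)–(315,415)). Toggle force is not yet clear, so I continue.

Emit:
{"op": "jog_arm", "data": {
  "motion": [
    {"dp": [0,2.5,1.5],"angular": [0,0,0],"jaw": 0},
    {"dp": [0,0,0],"angular": [0,0,0],"jaw": 0}
  ]
}}

```text
time: 4.97
tcp_pos: [624.8, 145.5, 75.8]
tcp_rot: [0.748, 0.611, 0.164, 0.201]
ft_force: [-1.0, 0.5, 1.8]
gripper_width: -0.1
```

Emit:
{"op": "jog_arm", "data": {
  "motion": [
    {"dp": [0,2.5,1.5],"angular": [0,0,0],"jaw": 0},
    {"dp": [0,0,0],"angular": [0,0,0],"jaw": 0}
  ]
}}

```text
time: 5.22
tcp_pos: [627.7, 144.7, 75.7]
tcp_rot: [0.748, 0.611, 0.164, 0.201]
ft_force: [0.0, 0.2, -1.6]
gripper_width: -0.1
```

Emit:
{"op": "jog_arm", "data": {
  "motion": [
    {"dp": [0,2.5,1.5],"angular": [0,0,0],"jaw": 0},
    {"dp": [0,0,0],"angular": [0,0,0],"jaw": 0}
  ]
}}

```text
time: 5.48
tcp_pos: [630.4, 144.1, 75.6]
tcp_rot: [0.748, 0.611, 0.164, 0.201]
ft_force: [0.3, 0.2, -0.8]
gripper_width: 0.1
```

```bash
python3 -c "
from h import *
snap('side','s5',(215,105,305,185),7)
plan(-33,0,82,30)
for i in range(4): grab_frame('side');s=state();print(np.round(s['ft_force'],1))"
```

```text
t 5.53 T box [-34.3  -0. ] 81.1 F box [ 1.  -0.5] -0.2 w 0.1
joints [-0.68  0.31  0.27  1.98  0.49  0.48  0.54] rotvec to goal deg (tool) [ 0.  0. -0.]
dp [ 0.   1.6 -0.1] | in goal axes [ 0.   1.6 -0.1]
[-0.5 -0.1 -0.5]
[ 0.4 -0.5 -1. ]
[-0.4  0.1 -0.3]
[ 0.7 -0.1 -0.7]
```

View pics/s5.png

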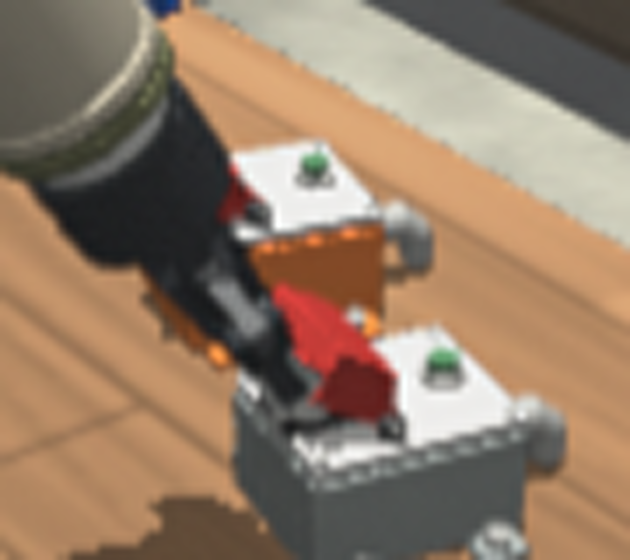

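Guard still resting up on the finger; forces are near zero again, so the toggle may have snapped. I push on in small steps until its end stop is felt.

Emit:
{"op": "jog_arm", "data": {
  "motion": [
    {"dp": [0,1.8,1],"angular": [0,0,0],"jaw": 0},
    {"dp": [0,0,0],"angular": [0,0,0],"jaw": 0}
  ]
}}

```text
time: 5.98
tcp_pos: [632.0, 143.9, 75.4]
tcp_rot: [0.748, 0.611, 0.163, 0.2]
ft_force: [-2.5, 0.3, -0.2]
gripper_width: 0.0
```

```bash
cat > f.py <<'E'
from h import *
import h
f=[]
for i in range(6): grab_frame('side');s=state();f.append(s['ft_force'])
f=np.mean(f,0);print('Fbox',(h._b['M'].T@f[:2]).round(2),f[2].round(2)); plan(-33,0,82)
E
python3 f.py
```

```text
Fbox [-2.12 -0.31] -0.6
t 6.28 T box [-32.6   0.1] 81.0 F box [-2.8  0.1] -0.5 w -0.1
joints [-0.68  0.31  0.27  1.98  0.49  0.48  0.54] rotvec to goal deg (tool) [-0.  0. -0.]
dp [-0.1  0.1 -1.1] | in goal axes [-0.1  0.1 -1.1]
```

Emit:
{"op": "jog_arm", "data": {
  "motion": [
    {"dp": [0,1.8,1],"angular": [0,0,0],"jaw": 0},
    {"dp": [0,0,0],"angular": [0,0,0],"jaw": 0}
  ]
}}

```text
time: 6.52
tcp_pos: [632.7, 144.0, 75.1]
tcp_rot: [0.748, 0.611, 0.163, 0.2]
ft_force: [-15.2, 1.8, 7.9]
gripper_width: -0.0
```

```bash
python3 f.py
```

```text
Fbox [-14.27  -1.42] 8.51
t 6.83 T box [-31.9   0.3] 80.6 F box [-14.4  -1.2] 9.0 w -0.3
joints [-0.67  0.31  0.27  1.98  0.49  0.48  0.55] rotvec to goal deg (tool) [-0.1  0.   0. ]
dp [-0.3 -0.2 -1.7] | in goal axes [-0.3 -0.2 -1.7]
```

A hard stop at about 14 N after a free stretch shows the toggle on its on end stop. Drawing back the way I came in.

Emit:
{"op": "jog_arm", "data": {
  "motion": [
    {"dp": [0,-4.5,-2.5],"angular": [0,0,0],"jaw": 0},
    {"dp": [0,-5,-3],"angular": [0,0,0],"jaw": 0},
    {"dp": [0,-5,-3],"angular": [0,0,0],"jaw": 0},
    {"dp": [0,-5,-3],"angular": [0,0,0],"jaw": 0},
    {"dp": [0,-4,3],"angular": [0,0,0],"jaw": 0}
  ]
}}

```text
time: 7.45
tcp_pos: [609.9, 148.7, 71.4]
tcp_rot: [0.748, 0.611, 0.164, 0.2]
ft_force: [-0.8, -0.7, 0.1]
gripper_width: -0.0
```

```bash
python3 -c "
from h import *
snap('side','s6',(215,105,305,185),7)
plan(-90,0,74)"
```

```text
t 7.5 T box [-55.7   0.1] 75.9 F box [-0.9 -0. ] -0.7 w -0.1
joints [-0.72  0.29  0.29  2.03  0.53  0.47  0.47] rotvec to goal deg (tool) [-0.  0.  0.]
dp [ -0.1 -30.6 -15.4] | in goal axes [ -0.1 -30.6 -15.4]
```

View pics/s6.png

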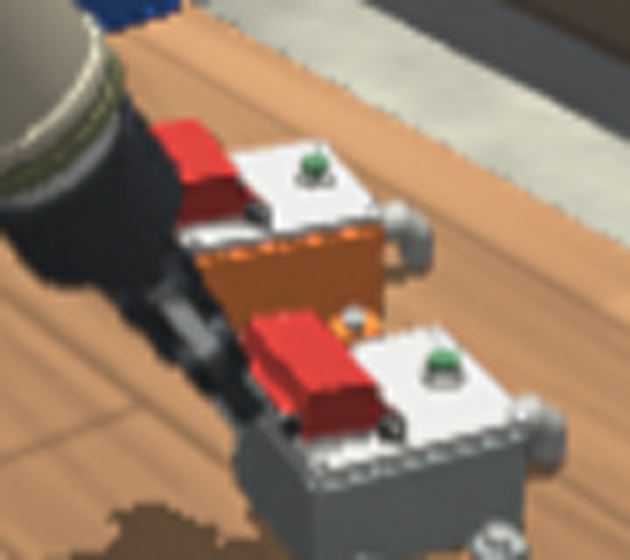

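The guard is sinking with the finger (front edge (250,330)–(300,430)). Drawing fully clear, then up.

Emit:
{"op": "jog_arm", "data": {
  "motion": [
    {"dp": [0,-6,-2],"angular": [0,0,0],"jaw": 0},
    {"dp": [0,-10,-5],"angular": [0,0,0],"jaw": 0},
    {"dp": [0,-18,-10],"angular": [0,0,0],"jaw": 0},
    {"dp": [0,-18,-10],"angular": [0,0,0],"jaw": 0},
    {"dp": [0,0,0],"angular": [0,0,0],"jaw": 0}
  ]
}}

```text
time: 8.12
tcp_pos: [551.2, 161.0, 68.4]
tcp_rot: [0.748, 0.612, 0.164, 0.2]
ft_force: [0.5, 0.2, -0.1]
gripper_width: 0.2
```

Emit:
{"op": "jog_arm", "data": {
  "motion": [
    {"dp": [0,0,-40],"angular": [0,0,0],"jaw": 0},
    {"dp": [0,0,-45],"angular": [0,0,0],"jaw": 0},
    {"dp": [0,0,-45],"angular": [0,0,0],"jaw": 0},
    {"dp": [0,0,0],"angular": [0,0,0],"jaw": 0},
    {"dp": [0,0,0],"angular": [0,0,0],"jaw": 0}
  ]
}}

```text
time: 8.75
tcp_pos: [489.3, 172.9, 181.2]
tcp_rot: [0.748, 0.611, 0.164, 0.2]
ft_force: [-0.2, 0.2, -0.5]
gripper_width: -0.2
```

```bash
python3 -c "
from h import *
snap('side','s7',(215,105,305,185),7);snap('top','t7',s=1)
plan(-90,0,74)
for a,b in(('s0','s7'),('t0','t7')):
    A,B=[cv2.imread(f'pics/{k}_raw.png').astype(int) for k in(a,b)]
    m=(np.abs(A-B).max(2)>40).astype(np.uint8)
    n,_,st,_=cv2.connectedComponentsWithStats(m);print(a,[r.tolist() for r in st[1:] if r[4]>8])
"
```

```text
t 8.85 T box [-178.3   -0.7] 185.6 F box [-0.7 -0.8] -0.5 w 0.0
joints [-0.92 -0.09  0.24  2.14  0.58  0.83  0.34] rotvec to goal deg (tool) [-0.1  0.1 -0. ]
dp [  1.   20.8 140.8] | in goal axes [  0.7  20.7 140.9]
s0 [[91, 0, 123, 144, 3329], [19, 18, 34, 24, 314], [0, 31, 20, 58, 664], [83, 42, 8, 5, 19], [33, 45, 21, 6, 74], [38, 48, 27, 49, 464], [89, 49, 7, 2, 11], [32, 51, 6, 15, 24], [109, 52, 11, 7, 18], [128, 68, 5, 4, 11], [142, 83, 7, 5, 20], [25, 89, 6, 6, 20], [7, 93, 16, 3, 28], [56, 94, 7, 12, 21], [0, 97, 31, 99, 1363], [21, 130, 18, 50, 379], [0, 150, 19, 55, 520], [36, 156, 185, 202, 9582], [0, 182, 61, 76, 2167], [39, 260, 13, 11, 84], [0, 265, 16, 21, 108], [32, 278, 6, 7, 28], [0, 287, 10, 9, 69], [22, 318, 5, 11, 30], [70, 321, 49, 49, 575]]
t0 [[25, 218, 281, 166, 19130], [79, 307, 6, 3, 12], [93, 357, 17, 6, 38], [57, 359, 14, 25, 142], [116, 377, 27, 4, 53]]
```

View pics/s7.png

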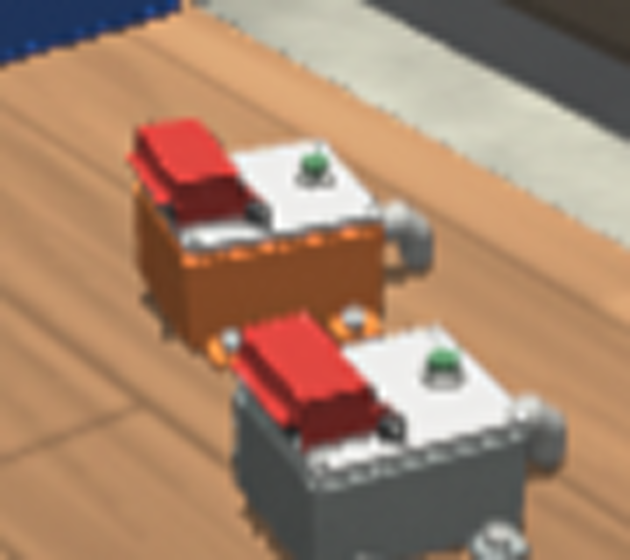

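The guard lies shut exactly as at the start (lip edge (235,365)–(298,435)). Apart from the arm and its shadow, nothing has changed in either view.

```bash
python3 -c "
from workcell import *
print(hand_in())"
```

```text
the job is handed in; nothing more can be done
None
```

I started the grinder at the red-guarded grey starter and handed the job in at about 9 s of the 38 s allowed. I lifted the guard on the back of the closed fingers, tilted 30°, and held it up while pushing the toggle towards the hinge. I then drew the fingers out and let the guard drop.

- **Toggle:** I never saw it directly, because the guard's side hid it. I take it to be on because the finger met a light load (about 1 N, barely above the noise), then a free stretch, then a hard stop at about 14 N. That stop came about 4 mm farther in than I had calculated. My image estimate of the box position was off by 2–3 mm, which would explain most of it.
- **Guard:** the last side view shows it shut as at the start, with the arm clear and the force reading near zero.
- **Surroundings:** a before/after comparison of both views shows changes only in areas I put down to the arm and its shadow. The red, yellow and orange starters look unchanged. The gear and part of the spray can lie inside those areas, so the comparison does not fully clear them, but the arm passed well above both.

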